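# Draw the carrier plate out from under the deep-well stack

## Task

Take the orange carrier plate by its white post, draw it flat along the lane out from under the three stacked deep-well blocks, and bring it gently home against the red spring buffer of the end stop: press it on lightly for a moment, without ramming, then ease off and let go so that it stays resting at the buffer, not sprung back from it. The blocks must stay neatly stacked and upright in the rack, settling down onto its floor, without being touched by the robot, and everything else on the bench is left alone.

Things in the scene. Friction and masses are not known exactly. Their poses are not given: they have to be found in the camera images.
- rack: Fixed rack: aluminium lane plate 525 x 130 x 6 mm (x -85 to 440), with 4 blue corner posts, tops 46 mm above the bench, 2 mm play round the lowest block only. Origin: on the bench under the stack's middle; +x along the lane, the way the carrier is drawn, to the end stop; z up. Front posts (x 66 to 72) hold the lowest block back but leave a 66 mm gap for the carrier. Place and yaw vary.
- carrier: Loose orange plate, 0.16 kg, under the blocks, flat on the lane (underside 6 mm above the bench), x along the lane. Origin: underside centre of its panel, 130 (x) x 60 x 8 mm. A tongue 40 mm wide, 8 thick runs to x = 172, ending in a lip 18 mm high. White post 20 x 20 mm at x = 140, top 48 mm above the underside. Clear of the blocks after 130 mm; drag under the stack 2 to 8 N, varying.
- post_top (a point): Centre of the top face of the white pull post (54 mm above the bench, 40 mm above the tongue). The stack begins 75 mm behind the post's centre, so pinch the post on its two sides across the lane (rack y); a wide gripper set lengthwise along the lane could hit the stack.
- nose (a point): Centre of the front face of the carrier's lip, 32 mm ahead of the post's centre and 15 mm above the bench; this face meets the red buffer.
- endstop: Fixed grey block 35 x 70 x 30 mm on the lane's end, top 36 mm above the bench, axes as the rack's. Origin: foot of its face towards the carrier (x = 0). A red buffer pad, 30 wide, 14 high, centred on the lane, stands 12 to 57 mm out of that face: set by the last user, not measured, to be found by touch. Sprung: gives 1 mm per 3 N up to 6 mm, then solid; it springs back.
- block0: Lowest of three like deep-well blocks (0.1 to 0.21 kg each), 127 (x) x 85 (y) x 41 mm, white; lies on the carrier, its underside 14 mm above the bench at first, 6 mm once the carrier is out. Origin: centre of its underside; x along the lane.
- block1: Middle deep-well block, blue, same size, loose on the lowest one. Origin: centre of its underside.
- block2: Top deep-well block, white with round wells, same size, loose on the middle one; its top is 137 mm above the bench at first. Origin: centre of its underside.
- wash_bottle: Bystander, to be left alone: white wash bottle with a red cap, 64 mm across, 170 mm tall; origin at the centre of its underside.
- tube_tray: Bystander, to be left alone: yellow open tray with compartments, 90 x 150 x 45 mm; origin at the centre of its underside.
- beaker: Bystander, to be left alone: glass beaker, 70 mm across, 90 mm tall; origin at the centre of its underside.
- dish: Bystander, to be left alone: clear flat dish, 90 mm across, 16 mm tall; origin at the centre of its underside.
- tip_box: Bystander, to be left alone: green tip box, 120 x 85 x 60 mm; origin at the centre of its underside.
- timer: Bystander, to be left alone: white bench timer, 70 x 60 x 22 mm; origin at the centre of its underside.
There are look-alikes about, which are no part of the job. Several things have the shape of the carrier; the one meant has the colours described above.

How it is judged:
On the way, in this order (a step that is already met when the one before it is completed fails the run):
1. the carrier is drawn clear of the stack and the blocks have come down onto the rack's floor (x of carrier in the frame of rack above 0.13 m and z of block0 in the frame of rack below 0.0095 m and z of block1 in the frame of rack below 0.0505 m and z of block2 in the frame of rack below 0.0915 m), for 0.1 s.
2. the carrier's nose is pressed lightly on the red buffer (more than 2 N for 0.3 s) (contact force between carrier and endstop above 2 N), for 0.3 s.
At the end, for the whole second after the job is handed in: Carrier released, still and flat on the lane, nose at most 3 mm short of the red buffer, within 10 mm of the lane's middle and 0.08 rad of square; the blocks still, stacked on the rack's floor, each within 13 mm of the rack's centre in x and y and 0.05 rad of upright (x of pad in the frame of carrier below 0.178 m and y of carrier in the frame of rack between -0.01 and 0.01 m and z of carrier in the frame of rack below 0.01 m and angle between carrier's own z axis and vertical below 0.04 rad and angle between the x axis of carrier and the x axis of rack, either way round below 0.08 rad and linear speed of each of carrier, block0, block1, block2 below 0.01 m/s and x of block0 in the frame of rack between -0.013 and 0.013 m and y of block0 in the frame of rack between -0.013 and 0.013 m and angle between each of block0, block1, block2's own z axis and vertical below 0.05 rad and x of block1 in the frame of rack between -0.013 and 0.013 m and y of block1 in the frame of rack between -0.013 and 0.013 m and x of block2 in the frame of rack between -0.013 and 0.013 m and y of block2 in the frame of rack between -0.013 and 0.013 m and z of block0 in the frame of rack below 0.0095 m and z of block1 in the frame of rack below 0.0505 m and z of block2 in the frame of rack below 0.0915 m); the robot touches nothing.
It fails at once if the end stop is pushed with more than 12 N by the carrier or more than 3 N by the robot itself (contact force between carrier and endstop above 12 N or contact force between any of the arm, the fingers and endstop above 3 N).
It fails at once if the robot touches a block with more than 1 N (contact force between any of the arm, the fingers and block0 above 1 N or contact force between any of the arm, the fingers and block1 above 1 N or contact force between any of the arm, the fingers and block2 above 1 N).
It fails at once if a block tips by more than 0.3 rad or slips more than 22 mm from the rack's centre (angle between any of block0, block1, block2's own z axis and vertical above 0.3 rad or not (x of block0 in the frame of rack between -0.022 and 0.022 m) or not (y of block0 in the frame of rack between -0.022 and 0.022 m) or not (x of block1 in the frame of rack between -0.022 and 0.022 m) or not (y of block1 in the frame of rack between -0.022 and 0.022 m) or not (x of block2 in the frame of rack between -0.022 and 0.022 m) or not (y of block2 in the frame of rack between -0.022 and 0.022 m)).
It fails at once if the carrier is lifted more than 12 mm off the lane, or pressed on or jammed in the rack with more than 40 N (z of carrier in the frame of rack above 0.018 m or contact force between carrier and rack above 40 N).
It fails at once if another thing on the bench is moved by more than 15 mm (distance of any of wash_bottle, tube_tray, beaker, dish, tip_box, timer from where it was at the start of the episode above 0.015 m).
It also fails if it takes over 58 s, if anything falls off the work surface, if the arm or the gripper's body presses on something with over 40 N, if the wrist force passes 120 N, or if a joint passes its speed limit or range.

## Robot

A 6-joint arm with a two-finger parallel gripper is mounted at the origin on the work surface. World frame = base frame: x ahead of the robot, y to its left, z up, the work surface at z = 0. Lengths are in m, angles in rad, forces in N, time in s.
With the tool pointing down it reaches from about 0.275 to 0.85 m from the base axis. Payload 5.2 kg.
Tool frame: the origin (TCP) lies at the very end of the fingers, on their centre line; the grasp point (between the pads) lies 19 mm behind it; x points along the fingers, z is the direction in which the jaws open and shut, and the axes are right-handed (so a half turn about x gives the same grasp; the last joint's range is limited). The gripper opens to 85 mm and grips with 20 to 120 N. Pads are 22 mm wide; open, the fingers measure 114 mm over their backs; the gripper's body (76 mm by 85 mm) begins 54 mm behind the grasp point. The pads swing forward as they close: fully open they stand 13 mm farther back than shut.
Start: joints at [1.018, 0.259, 1.535, -0, 1.348, -0.203], TCP at [0.188, 0.517, 0.231] pointing down, gripper open.
Joint ranges: [-3.14, 3.14], [-0.91, 2.08], [0.19, 2.58], [-1.22, 4.36], [0.22, 2.71], [-3.12, 3.12]. Speed limits (rad/s): [2.57, 2.57, 3.14, 3.14, 3.14, 3.14].

## Interface

Orientations are given as a 3x3 rotation matrix whose columns are the frame's x, y, z axes.
In Python, from workcell import * gives the robot as it stands.
- The arm moves only by the tool servo_tool, never from a script. Its argument "series" is a list of rows, each an object with "angular": the turn, a rotation vector about the tool's x, y, z scaled (see below), a list of three; "translation": the shift along the tool's x, y, z scaled (see below), a list of three; "fingers": the opening, from 0 (shut) to 1 (fully open). In form: [{"angular": [wx, wy, wz], "translation": [dx, dy, dz], "fingers": fingers}, ...]. A call has 1 to 12 rows; each row shifts and turns the commanded pose from where the row before left it, along the tool's axes as they then stand; what a row does not reach is not made up. The controller multiplies each number of a shift by 120 mm and each number of a turn by pi/2 rad. A row lasts 1/10 s, in which the tool goes at most 50 mm and 8.59 degrees, less where a joint would pass 70% of its speed; a pose out of reach is approached as far as the arm can. A call with a number of a shift or a turn outside -1 to 1 is refused whole. A call with a gripper value outside its range is refused whole. The fingers move at their own pace and stop on an object; "squeeze" is the grip in N (left out, the last holds). Time passes only in rows, so rows that do not move let the fingers close. It gives the time, the measured TCP pose, the force and the opening at its end, in the units of the state.
- sense(): the state, without advancing time (a new reading comes with each control period).
- camera(name): name is "scene" or "top" or "wrist"; returns a dict with "color" (400x640x3 uint8, red, green, blue), "z_map" (400x640 float32, m along the optical axis (not along the pixel's ray), 0 where there is no reading), "vfov" (degrees; the focal length in pixels is half the picture's height over the tangent of half this angle, whatever the lens; pixels are square), "cx", "cy" (the principal point, pixels), "R" (3x3) and "t" (3): a world point X has camera coordinates R X + t; the wrist camera has in their place "T_tool_cam" (4x4, takes a point from camera to tool coordinates, whose origin is the TCP and whose axes are the tool frame's). Camera axes: x right, y down, z forward; pixel columns grow to the right and rows downward; lengths in m; the calibration is good to about 2 mm. A picture is of the moment at which its call begins: read the wrist's pose just before it.
- finish_job(): hands the job in, once; it reports no verdict.
The state is a dict: "t": time; "joints": joint angles; "qd": joint speeds; "joint_torque": joint torques, N m; "position": TCP position; "eef_rot": TCP orientation; "force": force on the tool from outside, world axes, zero at the start; "wrist_torque": the same for the moment, N m; "opening": finger opening in m.
Only numpy, scipy, OpenCV 4.12 (cv2) and the standard library are available. Lean on these libraries where they do the work, as an engineer would, in place of code of your own. Each camera call takes 0.05 s, during which the arm holds its last target. There are 200 camera calls.

## Working session

There is one attempt and no reset: what is moved stays moved. The work goes in short steps, Python scripts to look and compute and a tool call to move; the robot and the scene stay as the last step left them, time stands still between calls to the robot, and variables do not carry over. Pictures are saved under pics/ and viewed, about 8 in all and at most 12, crops included, and the job is handed in when it is done.

Besides the shell and the picture viewer there is one more tool, called after "Call:" as a command line: name --argument value ..., lists and objects as JSON in quotes. servo_tool: Moves the arm, as the interface text tells. Its arguments: {"type":"object","properties":{"series":{"type":"array"},"squeeze":{"type":"number"}},"required":["series"]}

```bash
mkdir -p pics
cat > h.py <<'E'
from workcell import *
import numpy as np, cv2
def snap(n):
    s=sense(); c=camera(n)
    c['f']=200/np.tan(np.radians(c['vfov'])/2)
    if n=='wrist':
        T=np.eye(4);T[:3,:3]=np.array(s['eef_rot']);T[:3,3]=s['position'];c['W']=T@np.array(c['T_tool_cam'])
    else:
        T=np.eye(4);T[:3,:3]=c['R'];T[:3,3]=c['t'];c['W']=np.linalg.inv(T)
    return c
def cloud(c):
    v,u=np.mgrid[:400,:640];z=c['z_map']
    P=np.stack([(u-c['cx'])/c['f']*z,(v-c['cy'])/c['f']*z,z],-1)
    return P@c['W'][:3,:3].T+c['W'][:3,3]
def save(c,n):
    cv2.imwrite(n,cv2.cvtColor(c['color'],cv2.COLOR_RGB2BGR))
E
python3 - <<'E'
from h import *
import pickle
for n in ('top','scene'):
    c=snap(n);save(c,f'pics/{n}1.png');pickle.dump(c,open(n+'.pkl','wb'));print(n,c['W'],c['f'],(c['z_map']>0).mean())
print(sense())
E
```

```text
top [[-0.00152628 -0.99558234  0.09388009  0.45700387]
 [-0.99999413  0.00180744  0.00290995  0.05727789]
 [-0.00306678 -0.0938751  -0.99557926  0.98803782]
 [ 0.          0.          0.          1.        ]] 368.9739628080801 0.99625
scene [[-0.21025487  0.59217424 -0.77789624  1.67665137]
 [ 0.97757181  0.117502   -0.17477598  0.32339474]
 [-0.01209347 -0.79719693 -0.60359821  0.96910308]
 [ 0.          0.          0.          1.        ]] 513.4378145386694 0.99596875
{'t': 0.1, 'joints': array([ 1.01820254e+00,  2.59285158e-01,  1.53595006e+00,  9.44754426e-06,
        1.34804732e+00, -2.02801484e-01]), 'qd': array([ 0.00156194, -0.00165916, -0.0033072 , -0.00022456, -0.00135428,
        0.00045888]), 'joint_torque': array([ 2.70705437e-03, -4.46966314e+01, -2.91246289e+01, -4.26849674e-04,
        6.33168049e-03,  4.46689648e-05]), 'position': array([0.1882064 , 0.51628847, 0.23055922]), 'eef_rot': array([[-8.94853213e-04, -9.39443039e-01,  3.42703920e-01],
       [-1.43352850e-03,  3.42704910e-01,  9.39442010e-01],
       [-9.99998572e-01,  3.49386865e-04, -1.65338896e-03]]), 'force': array([-0.1641219 , -1.19199045,  0.30153204]), 'wrist_torque': array([-0.01229815, -0.0370915 ,  0.03384401]), 'opening': 0.08539328561909712}
```

View pics/top1.png

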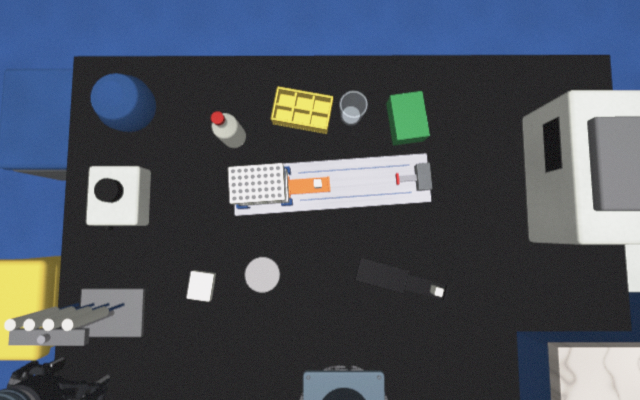

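View pics/scene1.png

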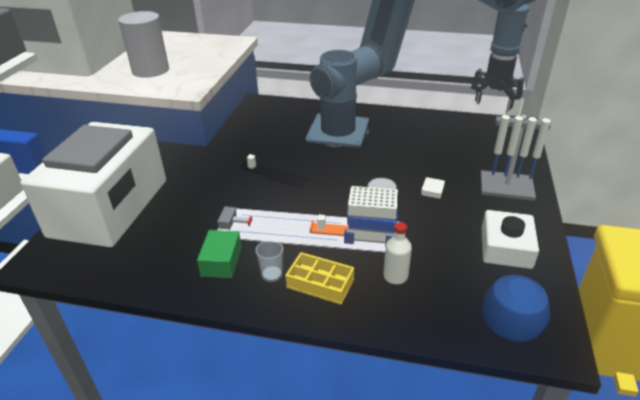

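The top view shows the stack at about (257,184), the white post at (318,183), the red pad at (398,179) and the end stop at (424,177). A black look-alike lies at (400,278). The scene view agrees. Next I'll measure the lane.

Run:
```python
from h import *
import pickle
c=pickle.load(open('top.pkl','rb'));P=cloud(c);I=c['color'].astype(int)
im=cv2.cvtColor(c['color'],cv2.COLOR_RGB2BGR)[145:225,220:440]
cv2.imwrite('pics/crop1.png',cv2.resize(im,None,fx=3.6,fy=3.6,interpolation=cv2.INTER_CUBIC))
roi=np.zeros((400,640),bool);roi[148:222,222:438]=1
def mean(m,n):
    q=P[m];print(n,len(q),np.median(q,0),q.min(0),q.max(0));return q
q=mean(roi&(I[...,0]>200)&(I[...,1]<170)&(I[...,2]<90),'orange')
mean(roi&(I[...,0]>150)&(I[...,1]<80)&(I[...,2]<80),'red')
sub=roi.copy();sub[:,:305]=0;sub[:,332:]=0
p=mean(sub&(P[...,2]>.045)&(P[...,2]<.065),'post')
b=mean(roi&(P[...,2]>.125),'block top')
r=cv2.minAreaRect((b[:,:2]*1000).astype(np.float32));print(r)
lane=roi&(P[...,2]>-.002)&(P[...,2]<.012)&(I.min(-1)>120)
l=mean(lane,'lane');r=cv2.minAreaRect((l[:,:2]*1000).astype(np.float32));print(r)
es=roi.copy();es[:,:412]=0
e=mean(es&(P[...,2]>.028)&(P[...,2]<.045),'endstop');print(cv2.minAreaRect((e[:,:2]*1000).astype(np.float32)))
```

```text
orange 351 [0.5783946  0.1007952  0.01413668] [ 0.55701222 -0.14710125  0.00932221] [0.60842077 0.14091136 0.02813326]
red 12 [ 0.59916801 -0.14415364  0.02387508] [ 0.5844463  -0.14520575  0.01725802] [ 0.6061631  -0.14254555  0.02689541]
post 62 [0.58076134 0.06462482 0.05411872] [0.57080249 0.05567684 0.04881834] [0.58912477 0.07361826 0.05924435]
block top 2071 [0.56784976 0.20451647 0.13724714] [0.45700387 0.05727789 0.12600664] [0.61548644 0.27330481 0.98803782]
((553.7203979492188, 158.09231567382812), (250.86358642578125, 123.03636169433594), 72.31419372558594)
lane 6170 [ 0.58412224 -0.0353038   0.00619756] [ 0.50184688 -0.23787519 -0.00197199] [0.66921354 0.30803899 0.01196502]
((585.9735107421875, 35.205291748046875), (135.07275390625, 542.0706176757812), 3.979503870010376)
endstop 383 [ 0.60103234 -0.21176739  0.03620998] [ 0.56494753 -0.24088161  0.02842022] [ 0.63582673 -0.19269036  0.04071437]
((600.8323974609375, -217.56387329101562), (69.63227844238281, 46.72764587402344), 4.890298366546631)
```

View pics/crop1.png

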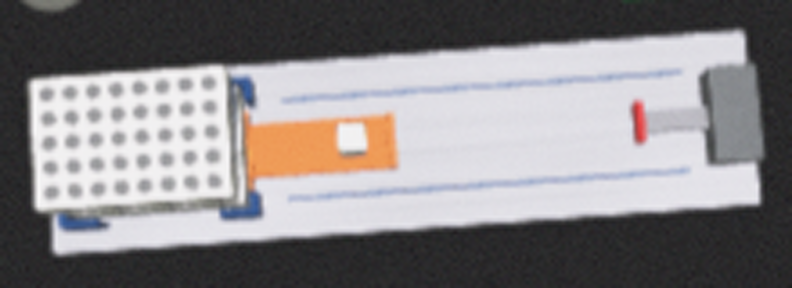

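Call:
servo_tool --series '[{"angular":[0,0,0],"translation":[0,-0.29,-0.16],"fingers":1},{"angular":[0,0,0],"translation":[0,-0.29,-0.16],"fingers":1},{"angular":[0,0,0],"translation":[0,-0.29,-0.16],"fingers":1},{"angular":[0,0,0],"translation":[0,-0.29,-0.16],"fingers":1},{"angular":[0,0,0],"translation":[0,-0.29,-0.16],"fingers":1},{"angular":[0,0,0],"translation":[0,-0.29,-0.16],"fingers":1},{"angular":[0,0,0],"translation":[0,-0.29,-0.16],"fingers":1},{"angular":[0,0,0],"translation":[0,-0.29,-0.16],"fingers":1},{"angular":[0,0,0],"translation":[0,-0.29,-0.16],"fingers":1},{"angular":[0,0,0],"translation":[0,-0.29,-0.16],"fingers":1},{"angular":[0,0,0],"translation":[0,-0.29,-0.16],"fingers":1},{"angular":[0,0,0],"translation":[0,-0.29,-0.16],"fingers":1}]' --squeeze 40

```text
t: 1.3
position: [0.5024, 0.1557, 0.231]
eef_rot: [[-0.001, -0.939, 0.343], [0.0, 0.343, 0.939], [-1.0, 0.001, -0.0]]
force: [0.8, 0.5, 0.5]
opening: 0.0857
```

Call:
servo_tool --series '[{"angular":[0,0,0],"translation":[0,-0.29,-0.16],"fingers":1},{"angular":[0,0,0],"translation":[0,-0.29,-0.16],"fingers":1},{"angular":[0,0,0],"translation":[0,-0.29,-0.16],"fingers":1},{"angular":[0.0917,0,0],"translation":[0,0,0],"fingers":1},{"angular":[0.0917,0,0],"translation":[0,0,0],"fingers":1},{"angular":[0.0917,0,0],"translation":[0,0,0],"fingers":1},{"angular":[0.0917,0,0],"translation":[0,0,0],"fingers":1},{"angular":[0.0917,0,0],"translation":[0,0,0],"fingers":1},{"angular":[0.0917,0,0],"translation":[0,0,0],"fingers":1},{"angular":[0.0917,0,0],"translation":[0,0,0],"fingers":1},{"angular":[0.0917,0,0],"translation":[0,0,0],"fingers":1},{"angular":[0,0,0],"translation":[0,0,0],"fingers":1}]'

```text
t: 2.5
position: [0.5799, 0.0673, 0.2308]
eef_rot: [[-0.001, -0.067, 0.998], [0.0, 0.998, 0.067], [-1.0, 0.0, -0.001]]
force: [-0.6, -0.8, 0.1]
opening: 0.0849
```

Run:
```python
from h import *
import pickle
c=snap('wrist');save(c,'pics/w1.png');pickle.dump(c,open('w1.pkl','wb'))
s=sense();print(s['t'],s['position'],s['eef_rot'],s['force'],s['joints'])
```

```text
2.55 [0.57990331 0.06726984 0.23086543] [[-9.47431502e-04 -7.17102834e-02  9.97425054e-01]
 [ 5.04922574e-05  9.97425497e-01  7.17103632e-02]
 [-9.99999550e-01  1.18302900e-04 -9.41371522e-04]] [ 0.38067919 -0.01113151  0.26739357] [-7.54532652e-02  3.20118922e-01  1.45135048e+00 -2.14977416e-05
  1.37107180e+00 -1.47220932e-01]
```

View pics/w1.png

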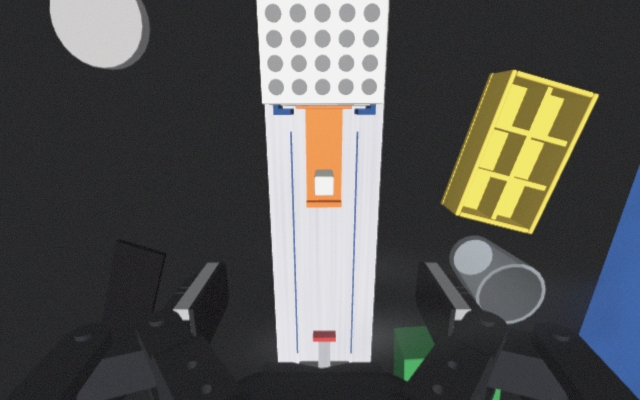

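The wrist view shows the post at (324,183), the nose lip at (324,204), the pad at (324,336) and the lane edges. I'll measure the lane from here.

Run:
```python
from h import *
import pickle
c=pickle.load(open('w1.pkl','rb'));P=cloud(c);I=c['color'].astype(int)
ro=np.zeros((400,640),bool);ro[100:345,262:385]=1
def rep(m,n):
    q=P[m];print(n,len(q),np.median(q,0).round(4),q.min(0).round(4),q.max(0).round(4));return q
s=ro.copy();s[:165]=0;s[205:]=0;s[:,300:]&=True
post=rep(s&(abs(P[...,2]-.054)<.004)&(I.min(-1)>150),'post')
print(cv2.minAreaRect((post[:,:2]*1000).astype(np.float32)))
org=ro&(I[...,0]>170)&(I[...,2]<110)&(I[...,1]>70)
q=rep(org&(abs(P[...,2]-.014)<.004),'tongue')
rows=np.arange(125,170)
mids=[];lm=[]
for r in rows:
    u=np.where(org[r])[0]; mids.append(P[r,u].mean(0)[:2])
for r in range(210,330):
    u=np.where((abs(P[r,:,2]-.006)<.004)&ro[r]&(I[r].min(-1)>130))[0]; 
    a=P[r,u]; lm.append((a[0,:2]+a[-1,:2])/2); w=np.linalg.norm(a[0]-a[-1])
lm=np.array(lm);print('lane width',w)
for n,m in(('tongue',np.array(mids)),('lane',lm)):
    p=np.polyfit(m[:,1],m[:,0],1);print(n,'dx/dy',p[0],'ang',np.arctan(-p[0]),'x at y=.065',np.polyval(p,.065))
red=ro&(I[...,0]>120)&(I[...,1]<70)&(I[...,2]<80);red[:300]=0
rq=rep(red,'red');rep(red&(abs(P[...,2]-.02)<.012),'r2')
lip=ro&(abs(P[...,2]-.024)<.003)&org;lip[:190]=0;rep(lip,'lip')
for u in(318,324,330):print([P[v,u].round(4).tolist() for v in range(326,346,2)])
print([ (P[v,324].round(4).tolist()) for v in range(198,212,2)])
```

```text
post 366 [0.5817 0.0666 0.0533] [0.5715 0.0564 0.0501] [0.5919 0.0764 0.0556]
((581.6307983398438, 66.4029541015625), (19.499143600463867, 19.143728256225586), 3.9388175010681152)
tongue 2791 [0.5791 0.1035 0.0135] [0.5482 0.0387 0.011 ] [0.6046 0.1452 0.0177]
lane width 0.12789500080316957
tongue dx/dy -0.057304977775252425 ang 0.05724237389458327 x at y=.065 0.5815386224928198
lane dx/dy -0.07079705949854524 ang 0.07067913038323251 x at y=.065 0.5820481365620739
red 56 [ 0.5918 -0.1424  0.0169] [ 0.5838 -0.1437  0.0124] [ 0.6088 -0.1406  0.0229]
r2 56 [ 0.5918 -0.1424  0.0169] [ 0.5838 -0.1437  0.0124] [ 0.6088 -0.1406  0.0229]
lip 239 [0.5889 0.0363 0.0235] [ 0.565  -0.1477  0.0213] [0.6103 0.0413 0.0252]
[[0.5888, -0.1396, 0.0052], [0.5891, -0.143, 0.0049], [0.5891, -0.1428, 0.0092], [0.5892, -0.1435, 0.0124], [0.5892, -0.143, 0.0169], [0.5892, -0.1418, 0.0223], [0.5893, -0.1436, 0.0238], [0.5896, -0.1477, 0.0227], [0.5898, -0.1505, 0.023], [0.59, -0.1534, 0.0233]]
[[0.5969, -0.1392, 0.005], [0.5971, -0.1415, 0.0061], [0.5971, -0.1416, 0.01], [0.5971, -0.1422, 0.0133], [0.597, -0.1414, 0.0182], [0.597, -0.1417, 0.0217], [0.5971, -0.1439, 0.0229], [0.5973, -0.1468, 0.023], [0.5976, -0.1506, 0.0223], [0.5978, -0.1528, 0.0233]]
[[0.605, -0.1387, 0.0049], [0.6051, -0.1411, 0.0059], [0.6051, -0.1418, 0.0091], [0.605, -0.1418, 0.0132], [0.605, -0.1426, 0.0161], [0.6047, -0.1406, 0.0224], [0.6048, -0.1426, 0.0238], [0.6052, -0.1468, 0.0225], [0.6069, -0.1638, 0.0058], [0.6071, -0.1669, 0.006]]
[[0.5841, 0.0415, 0.0124], [0.5841, 0.0406, 0.0176], [0.5841, 0.0403, 0.0246], [0.5843, 0.0378, 0.024], [0.5845, 0.0352, 0.0233], [0.5851, 0.0274, 0.0061], [0.5853, 0.0248, 0.0059]]
```

Call:
servo_tool --series '[{"angular":[0,0,0],"translation":[0.3,-0.0085,0.013],"fingers":1},{"angular":[0,0,0],"translation":[0.3,0,0],"fingers":1},{"angular":[0,0,0],"translation":[0.3,0,0],"fingers":1},{"angular":[0,0,0],"translation":[0.3,0,0],"fingers":1},{"angular":[0,0,0],"translation":[0.3,0,0],"fingers":1},{"angular":[0,0,0],"translation":[0.12,0,0],"fingers":1},{"angular":[0,0,0],"translation":[0.1,0,0],"fingers":1},{"angular":[0,0,0],"translation":[0,0,0],"fingers":1},{"angular":[0,0,0],"translation":[0,0,0],"fingers":0.35},{"angular":[0,0,0],"translation":[0,0,0],"fingers":0.35},{"angular":[0,0,0],"translation":[0,0,0],"fingers":0.35}]' --squeeze 40

```text
t: 3.65
position: [0.5827, 0.0663, 0.0262]
eef_rot: [[0.002, -0.069, 0.998], [-0.0, 0.998, 0.069], [-1.0, -0.0, 0.002]]
force: [-0.9, -0.5, 0.8]
opening: 0.0439
```

Run:
```python
from h import *
s=sense();print(s['t'],s['position'],s['force'],s['opening'])
c=snap('wrist');save(c,'pics/w2.png')
```

```text
3.65 [0.58268843 0.06628633 0.02619564] [-0.86250418 -0.47967524  0.83068347] 0.043886894032457595
```

View pics/w2.png

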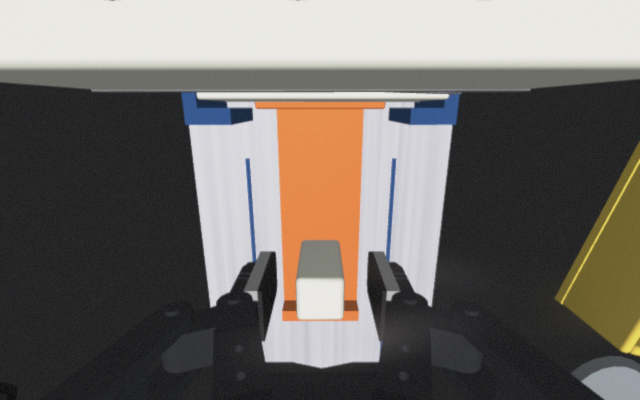

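The post (320,280) stands centred between the fingers, so I'll close.

Call:
servo_tool --series '[{"angular":[0,0,0],"translation":[0,0,0],"fingers":0.2},{"angular":[0,0,0],"translation":[0,0,0],"fingers":0.1},{"angular":[0,0,0],"translation":[0,0,0],"fingers":0},{"angular":[0,0,0],"translation":[0,0,0],"fingers":0},{"angular":[0,0,0],"translation":[0,0,0],"fingers":0},{"angular":[0,0,0],"translation":[0,0,0],"fingers":0}]' --squeeze 40

```text
t: 4.3
position: [0.5822, 0.0663, 0.0257]
eef_rot: [[0.001, -0.069, 0.998], [-0.0, 0.998, 0.069], [-1.0, -0.0, 0.001]]
force: [-0.9, 0.2, 5.9]
opening: 0.0192
```

Call:
servo_tool --series '[{"angular":[0,0,0],"translation":[0,-0.01,0],"fingers":0},{"angular":[0,0,0],"translation":[0,-0.02,0],"fingers":0},{"angular":[0,0,0],"translation":[0,-0.025,0],"fingers":0},{"angular":[0,0,0],"translation":[0,-0.025,0],"fingers":0},{"angular":[0,0,0],"translation":[0,-0.03,0],"fingers":0},{"angular":[0,0,0],"translation":[0,-0.03,0],"fingers":0}]'

```text
t: 4.9
position: [0.5833, 0.0516, 0.0257]
eef_rot: [[0.001, -0.068, 0.998], [0.003, 0.998, 0.068], [-1.0, 0.003, 0.001]]
force: [-1.5, 8.7, 6.3]
opening: 0.0192
```

Call:
servo_tool --series '[{"angular":[0,0,0],"translation":[0,-0.04,0],"fingers":0},{"angular":[0,0,0],"translation":[0,-0.04,0],"fingers":0},{"angular":[0,0,0],"translation":[0,-0.04,0],"fingers":0},{"angular":[0,0,0],"translation":[0,-0.04,0],"fingers":0},{"angular":[0,0,0],"translation":[0,-0.04,0],"fingers":0},{"angular":[0,0,0],"translation":[0,-0.04,0],"fingers":0},{"angular":[0,0,0],"translation":[0,-0.04,0],"fingers":0},{"angular":[0,0,0],"translation":[0,-0.04,0],"fingers":0},{"angular":[0,0,0],"translation":[0,-0.04,0],"fingers":0},{"angular":[0,0,0],"translation":[0,-0.04,0],"fingers":0},{"angular":[0,0,0],"translation":[0,-0.04,0],"fingers":0},{"angular":[0,0,0],"translation":[0,-0.04,0],"fingers":0}]'

```text
t: 6.1
position: [0.5871, -0.0052, 0.0258]
eef_rot: [[0.001, -0.069, 0.998], [0.004, 0.998, 0.069], [-1.0, 0.004, 0.001]]
force: [-0.2, 11.8, 7.4]
opening: 0.0197
```

Run:
```python
from h import *
c=snap('scene')
im=cv2.cvtColor(c['color'],cv2.COLOR_RGB2BGR)[160:270,200:440]
cv2.imwrite('pics/s2.png',cv2.resize(im,None,fx=3,fy=3,interpolation=cv2.INTER_CUBIC))
```

```text
(no output)
```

View pics/s2.png

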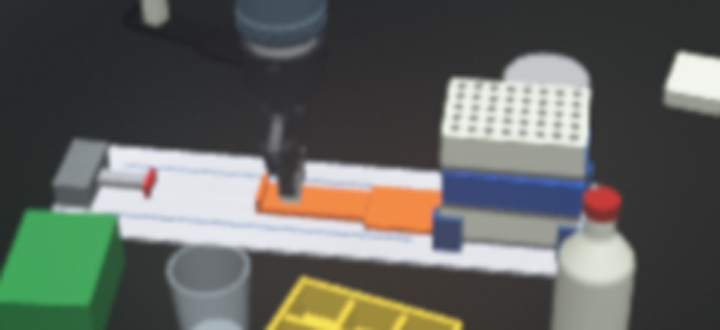

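The blocks are square and the carrier is flat, half out. I'll carry on.

Call:
servo_tool --series '[{"angular":[0,0,0],"translation":[0,-0.04,0],"fingers":0},{"angular":[0,0,0],"translation":[0,-0.04,0],"fingers":0},{"angular":[0,0,0],"translation":[0,-0.04,0],"fingers":0},{"angular":[0,0,0],"translation":[0,-0.04,0],"fingers":0},{"angular":[0,0,0],"translation":[0,-0.04,0],"fingers":0},{"angular":[0,0,0],"translation":[0,-0.04,0],"fingers":0},{"angular":[0,0,0],"translation":[0,-0.04,0],"fingers":0},{"angular":[0,0,0],"translation":[0,-0.04,0],"fingers":0},{"angular":[0,0,0],"translation":[0,-0.04,0],"fingers":0},{"angular":[0,0,0],"translation":[0,-0.04,0],"fingers":0},{"angular":[0,0,0],"translation":[0,-0.04,0],"fingers":0}]'

```text
t: 7.25
position: [0.591, -0.0595, 0.0257]
eef_rot: [[0.001, -0.069, 0.998], [0.001, 0.998, 0.069], [-1.0, 0.001, 0.001]]
force: [0.5, 5.2, 6.6]
opening: 0.0193
```

Call:
servo_tool --series '[{"angular":[0,0,0],"translation":[0,-0.04,0],"fingers":0},{"angular":[0,0,0],"translation":[0,-0.04,0],"fingers":0},{"angular":[0,0,0],"translation":[0,-0.04,0],"fingers":0},{"angular":[0,0,0],"translation":[0,-0.04,0],"fingers":0},{"angular":[0,0,0],"translation":[0,-0.04,0],"fingers":0},{"angular":[0,0,0],"translation":[0,-0.02,0],"fingers":0},{"angular":[0,0,0],"translation":[0,0,0],"fingers":0},{"angular":[0,0,0],"translation":[0,0,0],"fingers":0}]'

```text
t: 8.05
position: [0.5929, -0.0868, 0.0258]
eef_rot: [[0.001, -0.068, 0.998], [0.0, 0.998, 0.068], [-1.0, -0.0, 0.001]]
force: [0.2, 1.2, 4.6]
opening: 0.0195
```

Run:
```python
from h import *
import pickle
s=sense();print(s['t'],s['position'],s['force'])
c=snap('scene')
im=cv2.cvtColor(c['color'],cv2.COLOR_RGB2BGR)[160:270,200:440]
cv2.imwrite('pics/s3.png',cv2.resize(im,None,fx=3,fy=3,interpolation=cv2.INTER_CUBIC))
c=snap('wrist');P=cloud(c);I=c['color'].astype(int)
q=P[(abs(P[...,2]-.129)<.006)&(P[...,0]>.5)&(P[...,0]<.65)&(P[...,1]>.08)];print(len(q),np.median(q,0) if len(q) else '')
red=(I[...,0]>110)&(I[...,1]<70)&(I[...,2]<80);print('red',red.sum(),P[red].round(4)[::10])
```

```text
8.05 [ 0.59293894 -0.08676413  0.02575812] [0.21863763 1.24759354 4.60727277]
0 
red 1235 [[ 0.583  -0.1432  0.0109]
 [ 0.5888 -0.1424  0.0114]
 [ 0.5947 -0.1424  0.0108]
 [ 0.6099 -0.1418  0.0104]
 [ 0.5877 -0.1436  0.0108]
 [ 0.5935 -0.1425  0.0117]
 [ 0.5993 -0.1419  0.0119]
 [ 0.605  -0.1409  0.0126]
 [ 0.611  -0.1416  0.0113]
 [ 0.5878 -0.1429  0.0126]
 [ 0.5935 -0.1416  0.0135]
 [ 0.5993 -0.1416  0.0131]
 [ 0.6051 -0.142   0.0122]
 [ 0.6109 -0.1415  0.0123]
 [ 0.5878 -0.1431  0.0131]
 [ 0.5935 -0.142   0.0139]
 [ 0.5993 -0.1421  0.0134]
 [ 0.605  -0.1413  0.0139]
 [ 0.6108 -0.1414  0.0133]
 [ 0.5878 -0.1434  0.0136]
 [ 0.5936 -0.1423  0.0144]
 [ 0.5992 -0.1414  0.0149]
 [ 0.6051 -0.142   0.0138]
 [ 0.6107 -0.1409  0.0147]
 [ 0.5879 -0.1426  0.0153]
 [ 0.5936 -0.1421  0.0155]
 [ 0.5994 -0.1428  0.0142]
 [ 0.6049 -0.1408  0.0161]
 [ 0.6107 -0.1415  0.0148]
 [ 0.5879 -0.143   0.0156]
 [ 0.5936 -0.1432  0.015 ]
 [ 0.5993 -0.1421  0.0158]
 [ 0.605  -0.1418  0.0157]
 [ 0.6107 -0.1414  0.0157]
 [ 0.5879 -0.1431  0.0163]
 [ 0.5936 -0.1427  0.0164]
 [ 0.5993 -0.1423  0.0163]
 [ 0.605  -
[... 1638 characters left out ...]
 0.6021 -0.1446  0.0227]
 [ 0.6075 -0.143   0.024 ]
 [ 0.5845 -0.1465  0.0227]
 [ 0.59   -0.1455  0.0234]
 [ 0.5955 -0.1454  0.0231]
 [ 0.601  -0.1446  0.0236]
 [ 0.6063 -0.1429  0.0249]
 [ 0.5835 -0.147   0.023 ]
 [ 0.589  -0.1461  0.0236]
 [ 0.5945 -0.1462  0.023 ]
 [ 0.5999 -0.1452  0.0237]
 [ 0.6055 -0.1455  0.023 ]
 [ 0.6108 -0.1438  0.0244]
 [ 0.5879 -0.1468  0.0236]
 [ 0.5934 -0.1467  0.0233]
 [ 0.5989 -0.1462  0.0234]
 [ 0.6044 -0.1456  0.0237]
 [ 0.5983 -0.0762  0.0982]
 [ 0.5902 -0.1476  0.0234]
 [ 0.5957 -0.1471  0.0234]
 [ 0.6012 -0.147   0.0231]
 [ 0.5966 -0.0755  0.0994]
 [ 0.5919 -0.1485  0.023 ]
 [ 0.599  -0.1475  0.0235]
 [ 0.5956 -0.0759  0.0994]
 [ 0.5944 -0.0768  0.0989]]
```

View pics/s3.png

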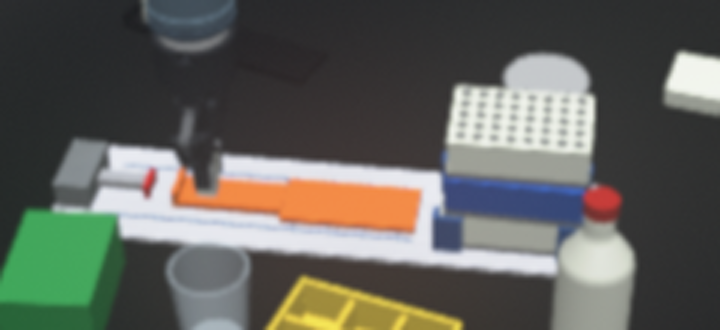

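The carrier is clear, and the blocks are down and stacked. The pad face is at y≈-0.142 and the nose at about -0.119, a gap of about 23 mm. I'll approach slowly.

Call:
servo_tool --series '[{"angular":[0,0,0],"translation":[0,-0.02,0],"fingers":0},{"angular":[0,0,0],"translation":[0,-0.02,0],"fingers":0},{"angular":[0,0,0],"translation":[0,-0.02,0],"fingers":0},{"angular":[0,0,0],"translation":[0,-0.02,0],"fingers":0},{"angular":[0,0,0],"translation":[0,-0.02,0],"fingers":0},{"angular":[0,0,0],"translation":[0,-0.02,0],"fingers":0},{"angular":[0,0,0],"translation":[0,-0.02,0],"fingers":0},{"angular":[0,0,0],"translation":[0,-0.01,0],"fingers":0},{"angular":[0,0,0],"translation":[0,0,0],"fingers":0}]'

```text
t: 9.05
position: [0.5941, -0.1044, 0.0257]
eef_rot: [[0.001, -0.068, 0.998], [0.001, 0.998, 0.068], [-1.0, 0.0, 0.001]]
force: [-0.2, 2.6, 5.7]
opening: 0.0194
```

Call:
servo_tool --series '[{"angular":[0,0,0],"translation":[0,-0.008,0],"fingers":0},{"angular":[0,0,0],"translation":[0,0,0],"fingers":0}]'

```text
t: 9.25
position: [0.5941, -0.1051, 0.0257]
eef_rot: [[0.001, -0.069, 0.998], [0.001, 0.998, 0.069], [-1.0, 0.001, 0.001]]
force: [0.0, 3.8, 6.1]
opening: 0.0197
```

Call:
servo_tool --series '[{"angular":[0,0,0],"translation":[0,-0.008,0],"fingers":0},{"angular":[0,0,0],"translation":[0,0,0],"fingers":0}]'

```text
t: 9.45
position: [0.5942, -0.106, 0.0257]
eef_rot: [[0.001, -0.069, 0.998], [0.001, 0.998, 0.069], [-1.0, 0.001, 0.001]]
force: [-0.8, 2.7, 6.2]
opening: 0.0192
```

Call:
servo_tool --series '[{"angular":[0,0,0],"translation":[0,-0.008,0],"fingers":0},{"angular":[0,0,0],"translation":[0,0,0],"fingers":0}]'

```text
t: 9.65
position: [0.5943, -0.107, 0.0258]
eef_rot: [[0.001, -0.069, 0.998], [0.001, 0.998, 0.069], [-1.0, 0.001, 0.001]]
force: [-0.4, 3.2, 6.2]
opening: 0.0195
```

Call:
servo_tool --series '[{"angular":[0,0,0],"translation":[0,-0.008,0],"fingers":0},{"angular":[0,0,0],"translation":[0,0,0],"fingers":0}]'

```text
t: 9.85
position: [0.5944, -0.108, 0.0258]
eef_rot: [[0.001, -0.069, 0.998], [0.001, 0.998, 0.069], [-1.0, 0.001, 0.001]]
force: [-0.9, 4.0, 5.5]
opening: 0.0193
```

Call:
servo_tool --series '[{"angular":[0,0,0],"translation":[0,-0.008,0],"fingers":0},{"angular":[0,0,0],"translation":[0,0,0],"fingers":0}]'

```text
t: 10.05
position: [0.5944, -0.1089, 0.0258]
eef_rot: [[0.001, -0.069, 0.998], [0.001, 0.998, 0.069], [-1.0, 0.001, 0.001]]
force: [-0.5, 3.8, 7.2]
opening: 0.0194
```

Call:
servo_tool --series '[{"angular":[0,0,0],"translation":[0,-0.008,0],"fingers":0},{"angular":[0,0,0],"translation":[0,0,0],"fingers":0}]'

```text
t: 10.25
position: [0.5945, -0.1098, 0.0258]
eef_rot: [[0.001, -0.069, 0.998], [0.001, 0.998, 0.069], [-1.0, 0.001, 0.001]]
force: [-0.6, 3.5, 6.5]
opening: 0.0194
```

Call:
servo_tool --series '[{"angular":[0,0,0],"translation":[0,-0.008,0],"fingers":0},{"angular":[0,0,0],"translation":[0,0,0],"fingers":0}]'

```text
t: 10.45
position: [0.5945, -0.1106, 0.0258]
eef_rot: [[0.001, -0.068, 0.998], [0.001, 0.998, 0.068], [-1.0, 0.001, 0.001]]
force: [-0.2, 5.5, 7.0]
opening: 0.0193
```

Call:
servo_tool --series '[{"angular":[0,0,0],"translation":[0,-0.006,0],"fingers":0},{"angular":[0,0,0],"translation":[0,0,0],"fingers":0}]'

```text
t: 10.65
position: [0.5945, -0.1109, 0.0258]
eef_rot: [[0.001, -0.069, 0.998], [0.002, 0.998, 0.069], [-1.0, 0.002, 0.001]]
force: [0.1, 5.2, 6.0]
opening: 0.0195
```

Call:
servo_tool --series '[{"angular":[0,0,0],"translation":[0,-0.008,0],"fingers":0},{"angular":[0,0,0],"translation":[0,0,0],"fingers":0}]'

```text
t: 10.85
position: [0.5945, -0.1114, 0.0257]
eef_rot: [[0.001, -0.069, 0.998], [0.002, 0.998, 0.069], [-1.0, 0.002, 0.001]]
force: [-0.4, 8.0, 7.4]
opening: 0.0191
```

Call:
servo_tool --series '[{"angular":[0,0,0],"translation":[0,-0.006,0],"fingers":0},{"angular":[0,0,0],"translation":[0,0,0],"fingers":0}]'

```text
t: 11.05
position: [0.5946, -0.1118, 0.0258]
eef_rot: [[0.001, -0.069, 0.998], [0.003, 0.998, 0.069], [-1.0, 0.003, 0.001]]
force: [0.0, 8.6, 6.8]
opening: 0.0193
```

Call:
servo_tool --series '[{"angular":[0,0,0],"translation":[0,0,0],"fingers":0},{"angular":[0,0,0],"translation":[0,0,0],"fingers":0},{"angular":[0,0,0],"translation":[0,0,0],"fingers":0},{"angular":[0,0,0],"translation":[0,0,0],"fingers":0},{"angular":[0,0,0],"translation":[0,0,0],"fingers":0}]'

```text
t: 11.55
position: [0.5946, -0.1118, 0.0258]
eef_rot: [[0.001, -0.069, 0.998], [0.003, 0.998, 0.069], [-1.0, 0.003, 0.001]]
force: [0.1, 8.6, 7.2]
opening: 0.0195
```

Run:
```python
from h import *
f=[]
for i in range(6):
    camera('wrist');s=sense();f.append(s['force'])
print(np.mean(f,0),np.std(f,0),s['position'],s['t'])
```

```text
[-0.25787741  7.81357326  7.51529887] [0.30823508 0.27965441 0.69903973] [ 0.5945666  -0.11177431  0.02576642] 11.85
```

Call:
servo_tool --series '[{"angular":[0,0,0],"translation":[0,-0.006,0],"fingers":0},{"angular":[0,0,0],"translation":[0,0,0],"fingers":0},{"angular":[0,0,0],"translation":[0,0,0],"fingers":0},{"angular":[0,0,0],"translation":[0,0,0],"fingers":0},{"angular":[0,0,0],"translation":[0,0,0],"fingers":0},{"angular":[0,0,0],"translation":[0,0,0],"fingers":0}]'

```text
t: 12.45
position: [0.5946, -0.1121, 0.0258]
eef_rot: [[0.001, -0.069, 0.998], [0.003, 0.998, 0.069], [-1.0, 0.003, 0.001]]
force: [-0.1, 9.5, 8.0]
opening: 0.0189
```

Call:
servo_tool --series '[{"angular":[0,0,0],"translation":[0,0.008,0],"fingers":0},{"angular":[0,0,0],"translation":[0,0.008,0],"fingers":0},{"angular":[0,0,0],"translation":[0,0,0],"fingers":0}]'

```text
t: 12.75
position: [0.5946, -0.1119, 0.0257]
eef_rot: [[0.001, -0.069, 0.998], [0.001, 0.998, 0.069], [-1.0, 0.001, 0.001]]
force: [-0.2, 2.6, 5.7]
opening: 0.0195
```

Call:
servo_tool --series '[{"angular":[0,0,0],"translation":[0,0.006,0],"fingers":0},{"angular":[0,0,0],"translation":[0,0,0],"fingers":0}]'

```text
t: 12.95
position: [0.5946, -0.1116, 0.0258]
eef_rot: [[0.001, -0.069, 0.998], [0.0, 0.998, 0.069], [-1.0, 0.0, 0.001]]
force: [-1.3, 1.7, 5.6]
opening: 0.0194
```

Call:
servo_tool --series '[{"angular":[0,0,0],"translation":[0,0.006,0],"fingers":0},{"angular":[0,0,0],"translation":[0,0,0],"fingers":0}]'

```text
t: 13.15
position: [0.5946, -0.1113, 0.0258]
eef_rot: [[0.001, -0.069, 0.998], [-0.0, 0.998, 0.069], [-1.0, -0.0, 0.001]]
force: [-0.5, 0.4, 5.8]
opening: 0.0193
```

Call:
servo_tool --series '[{"angular":[0,0,0],"translation":[0,0.004,0],"fingers":0},{"angular":[0,0,0],"translation":[0,0,0],"fingers":0}]'

```text
t: 13.35
position: [0.5946, -0.111, 0.0258]
eef_rot: [[0.001, -0.069, 0.998], [-0.001, 0.998, 0.069], [-1.0, -0.001, 0.001]]
force: [-0.6, 0.7, 4.5]
opening: 0.0192
```

Call:
servo_tool --series '[{"angular":[0,0,0],"translation":[0,0.006,0],"fingers":0},{"angular":[0,0,0],"translation":[0,0,0],"fingers":0}]'

```text
t: 13.55
position: [0.5945, -0.1106, 0.0258]
eef_rot: [[0.001, -0.069, 0.998], [-0.001, 0.998, 0.069], [-1.0, -0.001, 0.001]]
force: [-1.0, -0.3, 5.3]
opening: 0.0196
```

Call:
servo_tool --series '[{"angular":[0,0,0],"translation":[0,0.005,0],"fingers":0},{"angular":[0,0,0],"translation":[0,0,0],"fingers":0},{"angular":[0,0,0],"translation":[0,0,0],"fingers":0}]'

```text
t: 13.85
position: [0.5945, -0.1103, 0.0257]
eef_rot: [[0.002, -0.069, 0.998], [-0.001, 0.998, 0.069], [-1.0, -0.001, 0.001]]
force: [-0.6, -2.0, 4.5]
opening: 0.0194
```

Call:
servo_tool --series '[{"angular":[0,0,0],"translation":[0,0.002,0],"fingers":0},{"angular":[0,0,0],"translation":[0,0,0],"fingers":0.24},{"angular":[0,0,0],"translation":[0,0,0],"fingers":0.27},{"angular":[0,0,0],"translation":[0,0,0],"fingers":0.32},{"angular":[0,0,0],"translation":[0,0,0],"fingers":0.4},{"angular":[0,0,0],"translation":[0,0,0],"fingers":0.5},{"angular":[0,0,0],"translation":[0,0,0],"fingers":0.5},{"angular":[0,0,0],"translation":[0,0,0],"fingers":0.5}]'

```text
t: 14.65
position: [0.5938, -0.1092, 0.0249]
eef_rot: [[-0.0, -0.069, 0.998], [0.0, 0.998, 0.069], [-1.0, 0.0, -0.0]]
force: [-0.7, 0.6, 0.2]
opening: 0.0429
```

Run:
```python
from h import *
s=sense();print(s['t'],s['position'],s['force'],s['opening'])
c=snap('wrist');save(c,'pics/w3.png')
```

```text
14.65 [ 0.59382538 -0.10924638  0.02486541] [-0.67437042  0.59570088  0.23380408] 0.04289716099060302
```

View pics/w3.png

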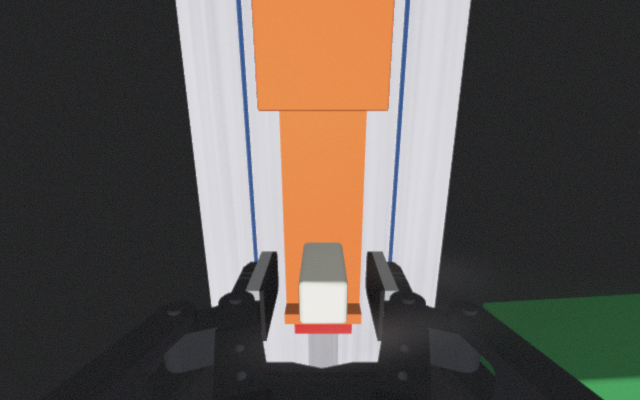

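The nose lip (323,312) sits directly against the red pad (323,328), with the fingers clear of the post. I'll retreat upward.

Call:
servo_tool --series '[{"angular":[0,0,0],"translation":[-0.05,0,0],"fingers":0.5},{"angular":[0,0,0],"translation":[-0.15,0,0],"fingers":0.5},{"angular":[0,0,0],"translation":[-0.2,0,0],"fingers":0.5},{"angular":[0,0,0],"translation":[-0.25,0,0],"fingers":0.5},{"angular":[0,0,0],"translation":[-0.25,0,0],"fingers":0.5},{"angular":[0,0,0],"translation":[-0.25,0,0],"fingers":0.5},{"angular":[0,0,0],"translation":[-0.25,0,0],"fingers":0.5},{"angular":[0,0,0],"translation":[-0.2,0,0],"fingers":0.5},{"angular":[0,0,0],"translation":[0,0,0],"fingers":0.5},{"angular":[0,0,0],"translation":[0,0,0],"fingers":0.5}]'

```text
t: 15.7
position: [0.5939, -0.1093, 0.2174]
eef_rot: [[0.001, -0.069, 0.998], [-0.0, 0.998, 0.069], [-1.0, -0.001, 0.001]]
force: [0.2, 0.2, -0.3]
opening: 0.0424
```

Run:
```python
from h import *
s=sense();print(s['t'],s['position'],s['force'])
c=snap('wrist');P=cloud(c);I=c['color'].astype(int);save(c,'pics/w4.png')
box=(abs(P[...,0]-.594)<.06)&(P[...,1]>-.16)&(P[...,1]<-.06)
post=P[box&(abs(P[...,2]-.054)<.004)&(I.min(-1)>150)];print('post',len(post),post.mean(0) if len(post) else '')
org=(I[...,0]>170)&(I[...,2]<110)&(I[...,1]>70)
lip=P[org&(abs(P[...,2]-.024)<.002)&box];print('lip',np.median(lip,0),lip[:,1].min())
red=P[(I[...,0]>110)&(I[...,1]<70)&(I[...,2]<80)&(abs(P[...,2]-.022)<.003)&box];print('red',len(red),np.median(red,0),red[:,1].max())
t=snap('top');Q=cloud(t);m=np.zeros((400,640),bool);m[145:225,222:310]=1
for lo,hi in((.12,.14),):
    b=Q[m&(Q[...,2]>lo)&(Q[...,2]<hi)];r=cv2.minAreaRect((b[:,:2]*1000).astype(np.float32));print(len(b),np.median(b,0),r)
v=cv2.cvtColor(t['color'],cv2.COLOR_RGB2BGR)[75:235,200:450]
cv2.imwrite('pics/t4.png',cv2.resize(v,None,fx=3,fy=3,interpolation=cv2.INTER_CUBIC))
```

```text
15.7 [ 0.59390562 -0.10932316  0.21739387] [ 0.15644147  0.1691207  -0.34978836]
post 395 [ 0.59399244 -0.10958601  0.05332319]
lip [ 0.59658794 -0.14090072  0.02352257] -0.1486259402650318
red 2 [ 0.5970067  -0.14580963  0.02272906] -0.14510445933893734
1952 [0.56896043 0.20887634 0.12917674] ((569.92529296875, 209.17808532714844), (85.46498107910156, 126.99017333984375), 4.152563571929932)
```

View pics/w4.png

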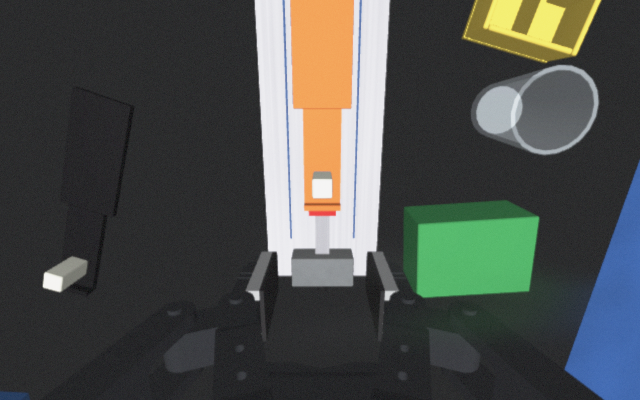

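View pics/t4.png

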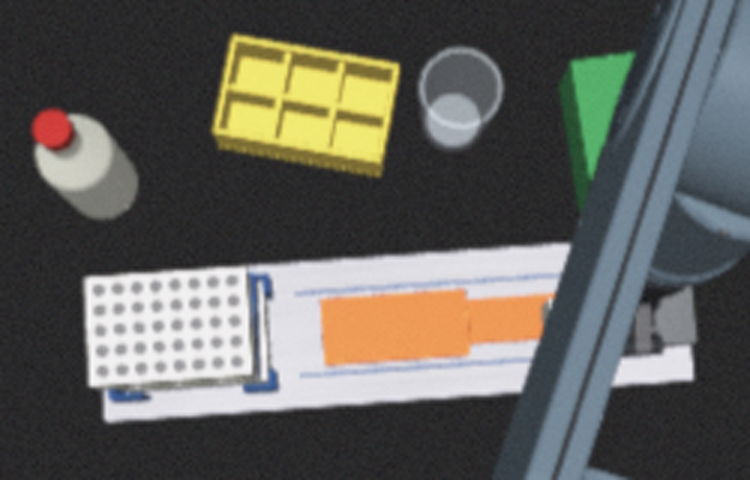

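The post is at y=-0.1096 with the lip against the pad. The stack is at 129 mm, square, and about 3 mm off the estimated centre. I'll hand in.

```bash
python3 -c "
from workcell import *
print(finish_job())"
```

```text
the job is handed in; nothing more can be done
None
```

I drew the carrier out by its white post, pressed it lightly on the red buffer, eased off, released it and raised the gripper clear. The job is handed in at about 16 s of the 58 s allowed; no verdict was reported.

- **Blocks:** they came down onto the rack floor, still stacked. The top is at 129 mm, as it should be. The top block sits square and about 3 mm from my estimate of the rack's centre; I did not measure the lower two separately.
- **Press on the buffer:** the wrist read about 8 to 9.5 N, of which I put roughly 3 N down to drag. That leaves about 5 to 6 N on the buffer, held for over 1 s. This is inferred from the wrist force, not measured directly.
- **Carrier at rest:** the last wrist picture shows the nose against the red pad. The post has not moved noticeably from where contact began.
- **Other items:** the tray, beaker and bottle look unmoved in the last pictures. I did not check the dish and timer again, and the arm partly hid the tip box from above.

My one doubt on the way was that the gripper pressed the carrier down onto the lane with about 6 to 8 N while it held the post. That added some drag but stayed well under the 40 N limit. No check failed.

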